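# Slide the tea box up the ramp into its berth between the spice jars

### The arm

A 7-joint arm with a two-finger parallel gripper is mounted at the origin on a cart in front of the work surface, level with it; the furniture and walls round the work are solid. World frame = base frame: x ahead of the robot, y to its left, z up, the work surface at z = 0. Lengths are in mm, angles in rad, forces in N, time in s.
With the tool pointing down it reaches from about 400 to 875 mm from the base axis. Payload 4.4 kg.
Tool frame: the origin (TCP) lies midway between the tips of the shut fingers; the grasp point (between the pads) lies 19 mm behind it; z points along the fingers, y is the line along which they close (so a half turn about z gives the same grasp; the last joint's range is limited). The gripper opens to 85 mm and grips with 20 to 120 N. Pads are 22 mm wide; open, the fingers measure 114 mm over their backs; the gripper's body (76 mm by 85 mm) begins 54 mm behind the grasp point. The pads swing forward as they close: fully open they stand 13 mm farther back than shut.
Start: joints at [-1.362, 0.628, 0.038, 1.517, -0.027, 0.996, -0.02], TCP at [176.356, 625.633, 231.313] pointing down, gripper open.
Joint ranges: [-3.06, 3.06], [-0.37, 2.12], [-1.25, 1.32], [0.18, 2.47], [-1.1, 4.24], [0.23, 1.98], [-2.94, 2.94]. Speed limits (rad/s): [2.57, 2.57, 3.14, 3.14, 3.14, 3.14, 3.14].

### API

Orientations are given as [roll, pitch, yaw] about the fixed x, y, z axes, in that order (R = Rz(yaw) Ry(pitch) Rx(roll)).
In Python, from cell import telemetry, eyes, ctrl, finder gives the robot as it stands.
- The arm moves only by the tool move_arm, never from a script. Its argument "steps" is a list of rows, each a list of 7 numbers: the turn, a rotation vector about the world's x, y, z in degrees, then the shift along the world's x, y, z in m, then the finger opening in m, from 0 to 0.0854. A call has 1 to 5 rows; each row shifts and turns the commanded pose from where the row before left it; what a row does not reach is not made up. A row lasts 1/10 s, in which the tool goes at most 50 mm and 8.59 degrees, less where a joint would pass 70% of its speed; a pose out of reach is approached as far as the arm can. A call with a gripper value outside its range is refused whole. The fingers move at their own pace and stop on an object; the grip force is fixed at half the most. Time passes only in rows, so rows that do not move let the fingers close. It gives the time, the measured TCP pose, the force, the opening and the grip force at its end, in the units of the state.
- telemetry.read_state(): the state, without advancing time (a new reading comes with each control period).
- eyes.get_image(name): name is "side" or "top"; returns (picture, depth): 480x640x3 uint8, blue, green, red; 480x640 float32, mm along the optical axis (not along the pixel's ray), 0 where there is no reading.
- eyes.calibration(name): a dict with "fx", "fy", "cx", "cy" (pixels), "position" and "attitude" of the camera in the world. Camera axes: x right, y down, z forward; pixel columns grow to the right and rows downward; lengths in mm; the calibration is good to about 2 mm. A picture is of the moment at which its call begins. calibration takes no time and is no camera call.
- ctrl.finish_job(): hands the job in; it is judged then, once.
Trained networks look in the newest picture that a camera, given by its name, has taken for a name from the list of things; names that differ only in an ending like _2 or _b are one class to them, and where a whole thing is asked for, a point or a joint stands for the part that bears it (a point fixed in the world has none). Each returns a list of dicts, best first, with "confidence" (0 to 1); they miss things now and then, are a little off and sometimes report something else, mostly with a low value. They report only what shows in the picture. A call takes as long as a camera call. They do not tell look-alikes from the thing itself.
- finder.boxes_of(camera, name): "location" ([x, y, z] in mm, in the coordinates of the camera as it stood for that picture, good to about 4 mm: the middle of the surface that is visible of it).
- finder.cut_out(camera, name): "mask" (480x640 bool, what is visible of it).
- finder.pinpoint(camera, name): "location" ([x, y, z] in mm, in the coordinates of the camera as it stood for that picture, good to about 4 mm: a listed point, or the origin of a listed thing).
The state is a dict: "clock": time; "qpos": joint angles; "qd": joint speeds; "tau": joint torques, N m; "eef_pos": TCP position; "tool_rot": TCP orientation; "force": force on the tool from outside, world axes, zero at the start; "torque": the same for the moment, N m; "width": finger opening in mm; "gripper_force": force on a finger pad.
Only numpy, scipy, OpenCV 4.12 (cv2) and the standard library are available. Lean on these libraries where they do the work, as an engineer would, in place of code of your own. Each camera call takes 0.05 s, during which the arm holds its last target. There are 200 camera calls.

### The job

Put the tea box away on the tea stand: slide it, without lifting it, up the ramp and over the lip, in between the two spice jars so that they make way, until it lies flat behind the lip. Then press it home squarely against the rubber buffer at the back with a gentle push of about 15 newtons for half a second, and let go. The jars must stay standing on the stand, one on each side of the box, and the mug, shot glass and dosing cup must be left alone.

Things in the scene. Friction and masses are not known exactly. Their poses are not given: they have to be found in the camera images.
- tea_box: dark wooden tea box full of coloured sachets (fixed in it): 109 mm along its x, 88 along its y; walls 60 mm high, 47 on its -x side with the brass ring; sachets reach 79 mm; 0.25 to 0.5 kg. Origin: centre of its underside. Starts before the ramp, a long (109 mm) side roughly facing it; that side goes in first, so at home its y axis lies along the stand's x (either way round)
- tea_stand: light wood stand, fixed, 224 mm wide. Origin: on the counter under the middle of the lip's crest; x points up the ramp to the back, y left, z up. Ramp rises from x = -70 mm (counter) to the lip (a push that does not rise with it may jam); lip: dark bar, flush with the ramp, x = -4 to 4 mm, 16 mm high; then a flat floor 10 mm above the counter, to x = 164 mm, 26 mm high side rails 216 mm apart
- backstop: dark wooden cross bar standing upright on the stand's floor, 100 mm wide, 50 mm high, fixed, carrying the black rubber buffer on its front. Origin: bottom middle of the bar's front face; axes parallel to the stand's. It is set at a different depth each time: the buffer's face stands 97 to 115 mm behind the lip's crest
- buffer_face (a point): middle of the front face of the black rubber buffer (84 mm wide, 30 mm high, 40 mm above the counter); firm: it gives a few millimetres under a push and springs back
- spice_jar_1: glass spice jar with black lid, diameter 45 mm, 105 mm tall, 0.1 kg, loose on the stand's floor at one side of the berth. Origin: centre of its underside. The clear gap between the two jars is 92 to 100 mm, narrower than the tea box is long
- spice_jar_2: spice jar with green lid, diameter 46 mm, 105 mm tall, 0.1 kg, loose on the stand's floor at the other side. Origin: centre of its underside
- mug: small striped cup, 60 mm wide, 49 mm tall, loose on the counter to the left; leave alone. Origin: on the counter, under the middle of the cup with its handle
- shot_glass: clear glass, diameter 49 mm, 62 mm tall, loose on the counter to the right; leave alone. Origin: centre of its underside
- dosing_cup: white cup with black rim, diameter 71 mm, 62 mm tall, loose on the counter further right; leave alone. Origin: centre of its underside
Things that resemble listed ones, but are neither listed nor needed, are in the scene too. Leave any blue look-alike of the spice_jar_1 alone.

How it is judged (in metres and radians):
On the way:
1. the tea box, lying flat behind the lip, is pressed against the buffer with 2.5 to 22 N (at the buffer; friction takes part of the push) for 0.3 s (z of tea_box in the frame of tea_stand below 0.0135 m and x of tea_box in the frame of tea_stand above 0.044 m and angle between tea_box's own z axis and vertical below 0.06 rad and contact force between tea_box and backstop between 2.5 and 22 N), for 0.3 s.
At the end, for the whole second after the job is handed in: Tea box released, at rest, flat (0.06 rad) on the floor behind the lip, square within 0.09 rad, within 25 mm of the centre line, its middle at most 50 mm from the buffer face's middle (44 when touching); both jars upright on the stand's floor, one beyond each short side of the box (z of tea_box in the frame of tea_stand below 0.0135 m and x of tea_box in the frame of tea_stand above 0.044 m and angle between tea_box's own z axis and vertical below 0.06 rad and horizontal distance between tea_box and buffer_face below 0.05 m and y of tea_box in the frame of tea_stand between -0.025 and 0.025 m and angle between the y axis of tea_box and the x axis of tea_stand, either way round below 0.09 rad and linear speed of tea_box below 0.02 m/s and angle between each of spice_jar_1, spice_jar_2's own z axis and vertical below 0.1 rad and z of spice_jar_1 in the frame of tea_stand between 0.006 and 0.016 m and z of spice_jar_2 in the frame of tea_stand between 0.006 and 0.016 m and ((x of spice_jar_1 in the frame of tea_box above 0.06 m and x of spice_jar_2 in the frame of tea_box below -0.06 m) or (x of spice_jar_1 in the frame of tea_box below -0.06 m and x of spice_jar_2 in the frame of tea_box above 0.06 m))).
It fails at once if the tea box is lifted: its underside's centre more than 32 mm above the counter (height (world z) of tea_box above 0.032 m).
It fails at once if the tea box is tipped by more than 0.5 rad (angle between tea_box's own z axis and vertical above 0.5 rad).
It fails at once if the box is rammed against the buffer with more than 30 N (contact force between tea_box and backstop above 30 N).
It fails at once if a spice jar is knocked over (angle between any of spice_jar_1, spice_jar_2's own z axis and vertical above 0.5 rad).
It fails at once if the mug, the shot glass or the dosing cup is moved by more than 30 mm (distance of any of mug, shot_glass, dosing_cup from where it was at the start of the episode above 0.03 m).
It also fails if it takes over 61 s, if anything falls off the work surface, if the arm or the gripper's body presses on something with over 40 N, if the wrist force passes 120 N, or if a joint passes its speed limit or range.

## Working session

There is one attempt and no reset: what is moved stays moved. The work goes in short steps, Python scripts to look and compute and a tool call to move; the robot and the scene stay as the last step left them, time stands still between calls to the robot, and variables do not carry over. Pictures are saved under pics/ and viewed, at most 10 in all, crops included, and the job is handed in when it is done.

Besides the shell and the picture viewer there is one more tool, called after ">>>" as a command line: name --pt "numbers of a row" for each row, then --argument value for the rest. move_arm: Moves the arm, as the interface text tells. Its arguments: {"type":"object","properties":{"steps":{"type":"array"}},"required":["steps"]}

```bash
mkdir -p pics
cat > h.py <<'E'
import numpy as np,cv2
from scipy.spatial.transform import Rotation as R
from cell import telemetry,eyes,ctrl,finder
def T(cam):
    c=eyes.calibration(cam);a=np.array(c['attitude'],float)
    return c,(R.from_euler('xyz',a).as_matrix() if a.shape==(3,) else a if a.shape==(3,3) else R.from_quat(a).as_matrix()),np.array(c['position'])
def w(cam,p):
    c,M,t=T(cam);return M@np.array(p)+t
def cloud(cam,d):
    c,M,t=T(cam);v,u=np.mgrid[:480,:640]
    P=np.stack([(u-c['cx'])/c['fx']*d,(v-c['cy'])/c['fy']*d,d],-1)
    return P@M.T+t
E
python3 - <<'E'
from h import *
for c in('side','top'):
    im,d=eyes.get_image(c);cv2.imwrite(f'pics/{c}0.png',im);np.save(f'{c}.npy',d)
    print(eyes.calibration(c))
    for n in('tea_box','tea_stand','backstop','buffer_face','spice_jar_1','mug','shot_glass','dosing_cup'):
        print(c,n,[(w(c,r['location']).round(),round(r['confidence'],2)) for r in finder.pinpoint(c,n)[:4]])
s=telemetry.read_state();print(s)
E
```

```text
{'fx': 509.2583742430334, 'fy': 509.2583742430334, 'cx': 323.1223792566857, 'cy': 228.0575840470548, 'position': array([ 206.65463739,  460.28773328, 1099.40535422]), 'attitude': array([-2.64595111, -0.01292002, -2.39082179])}
side tea_box [(array([464., 124.,   2.]), 0.59)]
side tea_stand [(array([622., 140.,   1.]), 0.84)]
side backstop []
side buffer_face [(array([736., 142.,  39.]), 0.7)]
side spice_jar_1 [(array([683., 211.,   9.]), 0.88), (array([686.,  70.,   7.]), 0.63)]
side mug [(array([405., 375.,  -0.]), 0.91)]
side shot_glass [(array([ 447., -146.,    2.]), 0.94)]
side dosing_cup [(array([ 430., -275.,    5.]), 0.7), (array([685., 209.,  11.]), 0.28)]
{'fx': 464.9970749580358, 'fy': 464.9970749580358, 'cx': 318.4708670714814, 'cy': 237.92648903637638, 'position': array([ 346.96766392,   32.30545019, 1297.66842621]), 'attitude': array([-2.96103108, -0.0198817 , -1.5445607 ])}
top tea_box [(array([465., 122.,  -3.]), 0.65), (array([405., 375.,  -0.]), 0.58)]
top tea_stand [(array([621., 145.,   0.]), 0.67)]
top backstop [(array([747., 134.,  10.]), 0.95), (array([684., 212
[... 355 characters left out ...]
: 0.9, 'qpos': array([-1.36183   ,  0.62837612,  0.03850422,  1.51740177, -0.02699674,
        0.99629245, -0.02000708]), 'qd': array([ 1.96524787e-04, -8.83786426e-04, -4.05545707e-05,  1.21126475e-03,
       -6.11169487e-04,  1.57212833e-04,  6.96541619e-04]), 'tau': array([ 4.57468641e-04, -5.63258672e+01,  1.22575499e+00, -1.93782806e+01,
        1.10127285e-02,  1.45577866e-03, -6.49729060e-06]), 'eef_pos': array([176.34119829, 625.64132152, 231.32842009]), 'tool_rot': array([ 3.14155264e+00, -3.29857531e-05,  2.86679256e+00]), 'force': array([-0.23466145, -0.2794148 , -0.17675846]), 'torque': array([0.00320931, 0.05861664, 0.00722258]), 'gripper_force': 0.0, 'width': 85.10713886277297}
```

View pics/top0.png

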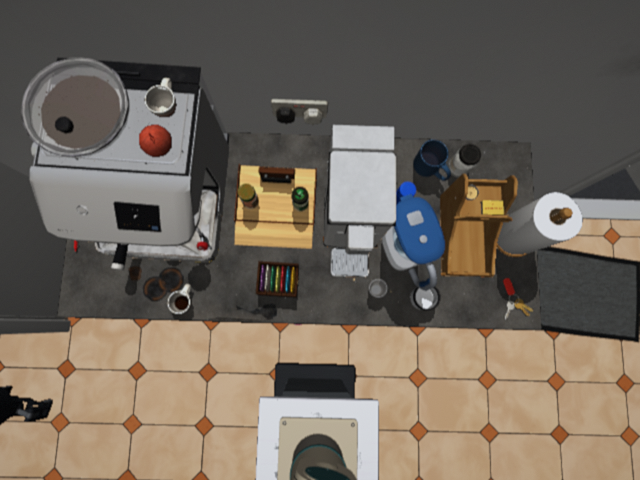

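Run:
```python
from h import *
im=cv2.imread('pics/top0.png');d=np.load('top.npy');P=cloud('top',d)
def ext(m,n):
    q=P[m&(d>0)];r=cv2.minAreaRect(q[:,:2].astype(np.float32));print(n,len(q),r,q[:,2].min().round(),q[:,2].max().round())
X,Y,Z=P[...,0],P[...,1],P[...,2]
b=(abs(X-465)<110)&(abs(Y-123)<110)
ext(b&(Z>38)&(Z<90),'box')
s=(X>560)&(X<850)&(abs(Y-140)<170)
ext(s&(Z>6)&(Z<36),'stand')
ext(s&(Z>18)&(Z<32),'rails')
ext(s&(Z>52)&(Z<66)&(abs(Y-140)<65)&(X>720),'backstop top')
ext(s&(Z>95)&(Z<122)&(Y>140),'jarL'); ext(s&(Z>95)&(Z<122)&(Y<140),'jarR')
```

```text
box 1011 ((462.572021484375, 122.08639526367188), (108.58540344238281, 88.453369140625), 87.94770812988281) 38.0 85.0
stand 4550 ((705.628662109375, 137.4911346435547), (335.4270935058594, 287.7881164550781), 89.38059997558594) 6.0 36.0
rails 460 ((698.7335205078125, 137.68470764160156), (332.1856994628906, 269.4066162109375), 88.46147918701172) 18.0 32.0
backstop top 304 ((754.0197143554688, 136.46778869628906), (99.494384765625, 36.58505630493164), 88.58506774902344) 52.0 65.0
jarL 395 ((731.4439697265625, 269.46173095703125), (190.02317810058594, 98.51177978515625), 31.61374855041504) 95.0 122.0
jarR 290 ((668.3909912109375, 37.298484802246094), (223.7838134765625, 104.43226623535156), 4.610918045043945) 95.0 122.0
```

The top view shows the tea box at (278,280) with its long side towards the ramp. The stand is at (276,205), with the black/olive-lid jar at (248,196), the green-lid jar at (301,198) and the backstop at (277,174). The blue look-alike at (407,190) is off the stand. The mug (180,300), shot glass (377,288) and dosing cup (425,297) are all well clear. Next I'll refine the stand and box poses.

Run:
```python
from h import *
im=cv2.imread('pics/top0.png');d=np.load('top.npy');P=cloud('top',d)
eyes.get_image('top')
X,Y,Z=P[...,0],P[...,1],P[...,2]
def mk(n,i=0): return finder.cut_out('top',n)[i]['mask']&(d>0)
m=mk('tea_stand'); q=P[m]; q=q[(q[:,2]>2)&(q[:,2]<40)]
print('stand',len(q),cv2.minAreaRect(q[:,:2].astype(np.float32)))
# side edges per x-slice
for x in range(560,790,15):
    s=q[abs(q[:,0]-x)<6]
    if len(s)>10: print(x,np.percentile(s[:,1],[1,99]).round(1),'zmed',np.median(s[:,2]).round(1),'edge z',s[s[:,1]>s[:,1].max()-6][:,2].mean().round())
for r in finder.cut_out('top','spice_jar_1')[:3]:
    k=P[r['mask']&(d>0)];k=k[k[:,2]>100]
    if len(k):print('jar',r['confidence'],cv2.minEnclosingCircle(k[:,:2].astype(np.float32)),k[:,2].mean())
k=P[mk('tea_box')];k=k[k[:,2]>30];print('box',cv2.minAreaRect(k[:,:2].astype(np.float32)))
for s in(1,-1):
    e=k[(s*(k[:,1]-122)>45)];print('box end',s,e[:,2].mean(),np.percentile(e[:,2],90))
try:
    k=P[mk('backstop')];k=k[k[:,2]>52];print('bs',cv2.minAreaRect(k[:,:2].astype(np.float32)))
except Exception as e: print(e)
a=im[120:320,220:340];cv2.imwrite('pics/crop1.png',cv2.resize(a,None,fx=3,fy=3,interpolation=cv2.INTER_CUBIC)[:600])
```

```text
stand 4734 ((672.9031372070312, 141.55271911621094), (230.67649841308594, 232.31991577148438), 88.63685607910156)
560 [ 35.8 241.8] zmed 3.9 edge z 4.0
575 [ 33.8 245.6] zmed 5.6 edge z 6.0
590 [ 35.  247.4] zmed 8.3 edge z 8.0
605 [ 33.  248.7] zmed 12.4 edge z 9.0
620 [ 30.6 249.7] zmed 15.7 edge z 13.0
635 [ 29.9 250.9] zmed 10.8 edge z 12.0
650 [ 27.6 248.6] zmed 10.6 edge z 14.0
665 [ 28.1 249.3] zmed 10.7 edge z 19.0
680 [ 28.4 248.3] zmed 10.6 edge z 15.0
695 [ 28.8 248.5] zmed 11.2 edge z 20.0
710 [ 26.4 248.7] zmed 10.1 edge z 26.0
725 [ 26.8 247.2] zmed 10.5 edge z 23.0
740 [ 27.3 248.7] zmed 10.8 edge z 21.0
755 [ 24.6 246.4] zmed 10.9 edge z 2.0
770 [ 25.2 247.4] zmed 10.4 edge z 20.0
785 [ 26.2 245.9] zmed 10.4 edge z 20.0
jar 0.73 ((683.4722290039062, 209.59500122070312), 23.044403076171875) 114.37837826320171
jar 0.62 ((680.4343872070312, 67.95072937011719), 22.9468936920166) 114.02555381420308
jar 0.51 ((681.6385498046875, -202.39501953125), 51.65547180175781) 107.46188592009679
box ((462.58819580078125, 122.06861877441406), (108.65198516845703, 88.45592498779297), 88.01221466064453)
box end 1 55.95610782926048 62.036808168472156
box end -1 47.78360214971009 57.34707384057372
bs ((753.9518432617188, 135.509521484375), (97.57508850097656, 36.49669647216797), 88.58506774902344)
```

View pics/crop1.png

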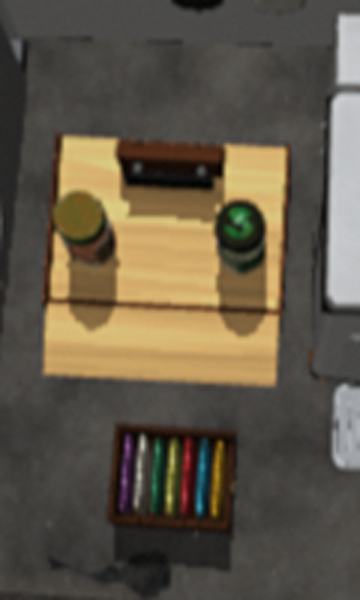

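>>> move_arm --pt "0 0 7.15 0.019 -0.0394 0 0" --pt "0 0 7.15 0.019 -0.0394 0 0" --pt "0 0 0 0.019 -0.0394 0 0" --pt "0 0 0 0.019 -0.0394 0 0" --pt "0 0 0 0.019 -0.0394 0 0"

```text
clock: 1.65
eef_pos: [272.1, 427.1, 231.5]
tool_rot: [3.141, 0.0, 3.116]
force: [1.6, 0.4, 0.1]
width: 12.2
gripper_force: 0.0
```

>>> move_arm --pt "0 0 0 0.019 -0.0394 0 0" --pt "0 0 0 0.019 -0.0394 0 0" --pt "0 0 0 0.019 -0.0394 0 0" --pt "0 0 0 0.019 -0.0394 0 0" --pt "0 0 0 0.019 -0.0394 0 0"

```text
clock: 2.15
eef_pos: [367.1, 230.1, 231.7]
tool_rot: [3.141, 0.001, 3.117]
force: [0.9, 0.5, 0.5]
width: -0.2
gripper_force: 0.0
```

>>> move_arm --pt "0 0 0 0.019 -0.0394 0 0" --pt "0 0 0 0.019 -0.0394 0 0" --pt "0 0 0 0.019 -0.0394 0 0" --pt "0 0 0 0.019 -0.0394 0 0" --pt "0 0 0 0.019 -0.0394 0 0"

```text
clock: 2.65
eef_pos: [462.1, 33.0, 231.7]
tool_rot: [3.141, 0.001, 3.116]
force: [0.8, 0.3, -0.3]
width: 0.1
gripper_force: 0.0
```

>>> move_arm --pt "0 0 0 0 0 -0.045 0" --pt "0 0 0 0 0 -0.045 0" --pt "0 0 0 0 0 -0.045 0" --pt "0 0 0 0 0 -0.045 0" --pt "0 0 0 0 0 -0.034 0"

```text
clock: 3.15
eef_pos: [462.7, 34.8, 18.6]
tool_rot: [-3.14, -0.012, 3.116]
force: [3.8, 0.8, 0.2]
width: 0.2
gripper_force: 0.0
```

>>> move_arm --pt "0 0 0 0 0.006 0 0" --pt "0 0 0 0 0.006 0 0" --pt "0 0 0 0 0.005 0 0" --pt "0 0 0 0 0.005 0 0" --pt "0 0 0 0 0.005 0 0"

```text
clock: 3.65
eef_pos: [466.0, 61.9, 22.7]
tool_rot: [-3.141, -0.004, 3.116]
force: [0.9, -7.5, 7.4]
width: 0.1
gripper_force: 0.0
```

>>> move_arm --pt "0 0 0 0 0.003 0 0" --pt "0 0 0 0 0.003 0 0" --pt "0 0 0 0 0.003 0 0" --pt "0 0 0 0 0 0 0" --pt "0 0 0 0 0 0 0"

```text
clock: 4.15
eef_pos: [466.0, 70.3, 22.7]
tool_rot: [-3.14, -0.004, 3.116]
force: [-0.2, -5.5, 7.6]
width: -0.1
gripper_force: 0.0
```

```bash
cat >> h.py <<'E'
def box():
    im,d=eyes.get_image('top');P=cloud('top',d)
    m=finder.cut_out('top','tea_box')[0]['mask']&(d>0);k=P[m];k=k[(k[:,2]>35)&(k[:,2]<95)]
    print('box',cv2.minAreaRect(k[:,:2].astype(np.float32)),len(k));return im,P
E
python3 - <<'E'
from h import *
box();print(telemetry.read_state()['eef_pos'])
E
```

```text
Traceback (most recent call last):
  File "h.py", line 15, in box
    m=finder.cut_out('top','tea_box')[0]['mask']&(d>0);k=P[m];k=k[(k[:,2]>35)&(k[:,2]<95)]
      ~~~~~~~~~~~~~~~~~~~~~~~~~~~~~~~^^^
IndexError: list index out of range
```

Run:
```python
from h import *
im,d=eyes.get_image('side');P=cloud('side',d)
r=finder.cut_out('side','tea_box')
print([(x['confidence'],x['mask'].sum()) for x in r])
for n in('side','top'): print([(w(n,x['location']).round(),x['confidence']) for x in finder.pinpoint(n,'tea_box')[:2]])
if r: print(cv2.boundingRect(r[0]['mask'].astype(np.uint8)))
cv2.imwrite('pics/s1.png',im)
print(telemetry.read_state()['qpos'])
```

```text
[(0.93, np.int64(2211))]
[(array([467., 150.,   1.]), 0.96)]
[]
(297, 265, 62, 66)
[-0.19561173  0.75286192 -0.0205726   2.15172073  0.05994273  0.24172596
  1.27580181]
```

View pics/s1.png

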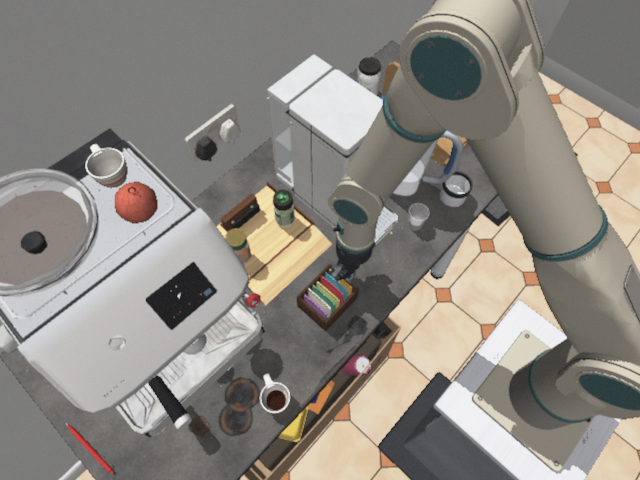

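The side view shows the box at (328,298) with the closed fingers on its ring side. The arm hides the box from the top camera, so I'll use the side camera. I'm backing off and rising before measuring.

>>> move_arm --pt "0 0 0 0 -0.03 0.005 0" --pt "0 0 0 0 0 0.05 0" --pt "0 0 0 0 0 0.05 0" --pt "0 0 0 0 0 0.05 0" --pt "0 0 0 -0.02 0 0.02 0.07"

```text
clock: 4.95
eef_pos: [449.7, 42.8, 201.3]
tool_rot: [3.139, 0.006, 3.117]
force: [-0.6, -0.2, -0.3]
width: 13.0
gripper_force: 0.0
```

```bash
cat >> h.py <<'E'
def sbox(zmin=50,zmax=66,cam='side'):
    im,d=eyes.get_image(cam);P=cloud(cam,d)
    r=finder.cut_out(cam,'tea_box')
    if not r: print('no box');return im,P
    k=P[r[0]['mask']&(d>0)];k=k[(k[:,2]>zmin)&(k[:,2]<zmax)]
    print('box',[np.round(v,1) for v in cv2.minAreaRect(k[:,:2].astype(np.float32))],len(k),[(w(cam,x['location']).round(),x['confidence']) for x in finder.pinpoint(cam,'tea_box')[:1]]);return im,P
E
python3 - <<'E'
from h import *
sbox(38,90);sbox(38,90,'top');s=telemetry.read_state();print(s['eef_pos'],s['tool_rot'])
E
```

```text
box [array([463.1, 149.8]), array([ 87.8, 109.3]), np.float64(0.5)] 1886 [(array([467., 146.,   2.]), 0.58)]
box [array([462.9, 155.7]), array([87.9, 95.5]), np.float64(1.6)] 785 [(array([465., 148.,  -6.]), 0.61)]
[444.86110095  41.40945192 195.42967693] [-3.14117371 -0.00773163  3.11722482]
```

>>> move_arm --pt "0 0 0 0.01 0.048 0 0" --pt "0 0 0 0.01 0.048 0 0" --pt "0 0 0 0 0.048 0 0" --pt "0 0 0 0 0.048 0 0" --pt "0 0 0 0 0 -0.045 0"

```text
clock: 5.75
eef_pos: [467.8, 244.6, 153.2]
tool_rot: [3.131, 0.002, 3.127]
force: [0.7, 0.4, -1.1]
width: 0.1
gripper_force: 0.0
```

>>> move_arm --pt "0 0 0 0 0 -0.045 0" --pt "0 0 0 0 0 -0.045 0" --pt "0 0 0 0 0 -0.03 0" --pt "0 0 0 0 0 -0.01 0" --pt "0 0 0 0 0 0 0"

```text
clock: 6.25
eef_pos: [463.7, 232.7, 19.0]
tool_rot: [-3.139, -0.011, 3.117]
force: [-1.3, 0.7, 0.7]
width: 0.1
gripper_force: 0.0
```

>>> move_arm --pt "0 0 0 0 -0.006 0 0" --pt "0 0 0 0 -0.005 0 0" --pt "0 0 0 0 -0.004 0 0" --pt "0 0 0 0 -0.003 0 0" --pt "0 0 0 0 -0.0025 0 0"

```text
clock: 6.75
eef_pos: [466.2, 214.2, 22.5]
tool_rot: [3.139, -0.004, 3.117]
force: [0.5, 6.7, 6.1]
width: 0.0
gripper_force: 0.0
```

Run:
```python
from h import *
sbox(38,90,'side');sbox(38,90,'top');s=telemetry.read_state();print(s['eef_pos'],s['tool_rot'])
```

```text
no box
box [array([464.1, 135.7]), array([108.3,  88. ]), np.float64(89.3)] 907 [(array([464., 135.,  -3.]), 0.62)]
[466.22746582 213.77014427  22.46222686] [ 3.13939996 -0.00392529  3.11693639]
```

>>> move_arm --pt "0 0 0 0 0.01 0 0" --pt "0 0 0 0 0 0.05 0" --pt "0 0 0 0 0 0.05 0" --pt "0 0 0 0 -0.02 0.02 0" --pt "0 0 0 0 -0.045 0 0"

```text
clock: 7.5
eef_pos: [467.0, 161.1, 144.4]
tool_rot: [3.138, -0.0, 3.123]
force: [1.0, -1.0, 0.3]
width: -0.0
gripper_force: 0.0
```

>>> move_arm --pt "0 0 0 0 -0.045 0 0" --pt "0 0 0 0 -0.045 0 0" --pt "0 0 0 0 -0.035 0 0" --pt "0 0 0 0 0 -0.04 0" --pt "0 0 0 0 0 -0.04 0"

```text
clock: 8.0
eef_pos: [465.7, 30.0, 61.3]
tool_rot: [-3.14, -0.004, 3.112]
force: [-0.1, 0.1, -0.1]
width: 0.2
gripper_force: 0.0
```

>>> move_arm --pt "0 0 0 0 0 -0.038 0" --pt "0 0 0 0 0 0 0" --pt "0 0 0 0 0 0 0" --pt "0 0 0 0 0 0 0" --pt "0 0 0 0 0 0 0"

```text
clock: 8.5
eef_pos: [466.3, 32.5, 25.1]
tool_rot: [-3.141, -0.003, 3.116]
force: [-0.1, 0.1, -0.0]
width: 0.0
gripper_force: 0.0
```

>>> move_arm --pt "0 0 0 0 0.01 0 0" --pt "0 0 0 0 0.01 0 0" --pt "0 0 0 0 0.005 0 0" --pt "0 0 0 0 0.004 0 0" --pt "0 0 0 0 0.003 0 0"

```text
clock: 9.0
eef_pos: [465.1, 62.5, 23.7]
tool_rot: [-3.138, -0.007, 3.115]
force: [0.8, -8.8, 8.6]
width: 0.2
gripper_force: 0.0
```

Run:
```python
from h import *
sbox(38,90,'side');s=telemetry.read_state();print(s['eef_pos'],s['force'])
```

```text
box [array([463.4, 142.5]), array([ 88.3, 107.5]), np.float64(0.3)] 1770 [(array([466., 140.,   1.]), 0.57)]
[465.14876268  63.03243645  23.68444079] [ 0.12589659 -5.85464547  8.68743018]
```

>>> move_arm --pt "0 0 0 0 -0.015 0 0" --pt "0 0 0 0 0 0.045 0" --pt "0 0 0 0 0 0.045 0" --pt "0 2.3 0 0 0 0.04 0" --pt "0 2.3 0 -0.024 0.025 0 0.03"

```text
clock: 9.65
eef_pos: [446.7, 73.0, 157.6]
tool_rot: [-3.14, -0.076, 3.11]
force: [0.7, 0.9, -1.0]
width: 13.8
gripper_force: 0.0
```

>>> move_arm --pt "0 0 0 -0.024 0.03 0 0.06" --pt "0 0 0 -0.022 0.03 0 0.06" --pt "0 0 0 0 0.012 0 0.06" --pt "0 0 0 0 0 0 0.06" --pt "0 0 0 0 0 0 0.06"

```text
clock: 10.15
eef_pos: [395.4, 146.0, 153.0]
tool_rot: [-3.138, -0.087, 3.116]
force: [-0.9, -0.1, 0.8]
width: 60.3
gripper_force: 0.0
```

>>> move_arm --pt "0 0 0 0 -0.001 -0.041 0.06" --pt "0 0 0 0 -0.001 -0.041 0.06" --pt "0 0 0 0 0 -0.038 0.06" --pt "0 0 0 0 0 0 0.06" --pt "0 0 0 0 0 0 0.06"

```text
clock: 10.65
eef_pos: [394.8, 143.2, 33.0]
tool_rot: [-3.137, -0.089, 3.114]
force: [-0.4, -0.1, -0.2]
width: 60.1
gripper_force: 0.0
```

Run:
```python
from h import *
im,P=sbox(38,90,'side');s=telemetry.read_state();print(s['eef_pos'],s['force'],s['qpos'])
cv2.imwrite('pics/s2.png',cv2.resize(im[150:390,200:460],None,fx=2.5,fy=2.5))
```

```text
box [array([464.3, 147.2]), array([99.7, 87.4]), np.float64(89.2)] 1083 [(array([465., 140.,  -1.]), 0.58)]
[396.30118044 144.4685799   34.84660829] [-0.07516693  0.2003373   0.96816753] [-0.32353836  0.71868195 -0.09582734  2.20878476  0.10258312  0.29526556
  1.04729792]
```

View pics/s2.png

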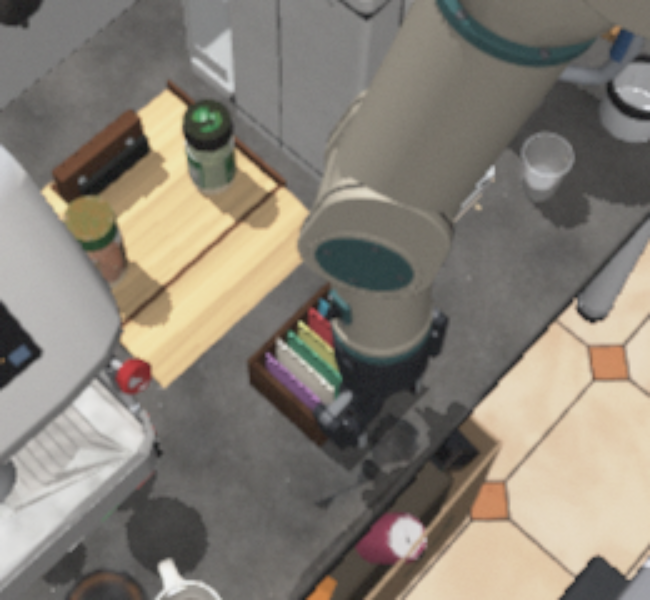

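>>> move_arm --pt "0 0 0 0.01 0 0 0.06" --pt "0 0 0 0.01 0 0 0.06" --pt "0 -1 0 0.01 0 0 0.06" --pt "0 -1 0 0.01 -0.0003 0 0.06" --pt "0 -1 0 0.01 -0.0003 0 0.06"

```text
clock: 11.3
eef_pos: [444.1, 143.5, 33.7]
tool_rot: [-3.139, -0.037, 3.117]
force: [-4.7, 0.0, 0.5]
width: 60.0
gripper_force: 1.5
```

Run:
```python
from h import *
im,P=sbox(38,90,'side');s=telemetry.read_state();print(s['eef_pos'],s['tool_rot'],s['force'],s['qpos'][5])
```

```text
box [array([500. , 156.7]), array([76.7, 87.1]), np.float64(89.6)] 779 [(array([504., 137.,   1.]), 0.62)]
[446.44459137 143.91634342  33.54240491] [-3.14092944 -0.03273189  3.11583583] [ 1.57270137  0.01612715 -0.0127993 ] 0.3116994331097102
```

>>> move_arm --pt "0 -1 0 0.01 -0.0002 0 0.06" --pt "0 -1 0 0.01 -0.0002 0.001 0.06" --pt "0 -1 0 0.01 -0.0002 0.001 0.06" --pt "0 -1 0 0.01 -0.0002 0.001 0.06" --pt "0 -1 0 0.01 -0.0002 0.001 0.06"

```text
clock: 11.95
eef_pos: [493.1, 142.3, 36.7]
tool_rot: [-3.141, 0.049, 3.117]
force: [-6.0, 1.0, 1.5]
width: 59.6
gripper_force: 2.7
```

>>> move_arm --pt "0 -1 0 0.008 -0.0002 0.001 0.06" --pt "0 -1 0 0.008 -0.0002 0.001 0.06" --pt "0 -1 0 0.008 -0.0002 0.001 0.06" --pt "0 0 0 0.008 -0.0002 0.001 0.06" --pt "0 0 0 0.008 -0.0002 0.001 0.06"

```text
clock: 12.45
eef_pos: [536.0, 141.9, 42.2]
tool_rot: [3.139, 0.105, 3.116]
force: [-2.8, -0.7, 0.2]
width: 59.8
gripper_force: 1.3
```

Run:
```python
from h import *
im,P=sbox(45,110,'side');s=telemetry.read_state();print(s['eef_pos'],s['tool_rot'],s['force'],s['qpos'][5])
cv2.imwrite('pics/s3.png',cv2.resize(im[150:390,200:460],None,fx=2.5,fy=2.5))
```

```text
box [array([752.6, 139. ]), array([99. , 37.9]), np.float64(88.4)] 514 [(array([596., 134.,  17.]), 0.63)]
[536.77183847 141.86488395  42.4170183 ] [3.13843236 0.10711554 3.11534608] [-1.40021521  0.21703132 -0.97816952] 0.27504422066753303
```

View pics/s3.png

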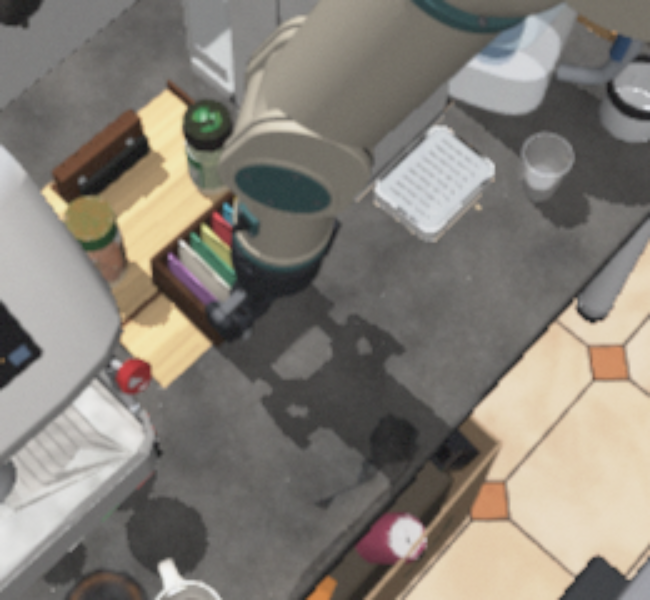

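>>> move_arm --pt "0 0 0 0.006 -0.0002 0.0014 0.06" --pt "0 0 0 0.006 -0.0001 0.0014 0.06" --pt "0 -1 0 0.006 -0.0002 0.0014 0.06" --pt "0 -1 0 0.006 -0.0001 0.0014 0.06" --pt "0 0 0 0.005 -0.0002 0.001 0.06"

```text
clock: 13.1
eef_pos: [562.9, 140.9, 48.7]
tool_rot: [3.139, 0.138, 3.117]
force: [-6.4, 0.6, 4.3]
width: 60.1
gripper_force: 3.0
```

```bash
cat >> h.py <<'E'
def jars():
    for r in finder.cut_out('side','spice_jar_1')[:3]:
        im,d=eyes.get_image('side');k=cloud('side',d)[r['mask']&(d>0)];k=k[(k[:,2]>100)&(k[:,2]<125)&(k[:,0]>600)]
        if len(k)>20:print('jar',cv2.minEnclosingCircle(k[:,:2].astype(np.float32)),k[:,2].mean())
E
python3 - <<'E'
from h import *
im,P=sbox(45,110,'side');jars();s=telemetry.read_state();print(s['eef_pos'],s['tool_rot'],s['force'],s['qpos'][5])
E
```

```text
box [array([616.9, 142.2]), array([ 86.1, 101.8]), np.float64(0.5)] 981 [(array([621., 135.,  17.]), 0.58)]
jar ((682.3297119140625, 209.77635192871094), 23.79113006591797) 114.11491113961527
jar ((683.3661499023438, 69.9693832397461), 22.27152442932129) 113.91682827075596
[564.83318646 141.12901215  48.8811801 ] [3.13801605 0.14134934 3.11605791] [-0.10041196  0.15666434 -0.3277855 ] 0.28354137764611
```

>>> move_arm --pt "0 -0.5 0 0.004 -0.0001 0 0.06" --pt "0 -0.5 0 0.004 -0.0001 0 0.06" --pt "0 -0.5 0 0.004 -0.0001 0 0.06" --pt "0 -0.5 0 0.004 -0.0001 -0.001 0.06" --pt "0 -0.5 0 0.004 -0.0001 -0.001 0.06"

```text
clock: 13.9
eef_pos: [582.6, 140.4, 46.4]
tool_rot: [3.138, 0.181, 3.116]
force: [-7.9, -0.2, 6.8]
width: 59.6
gripper_force: 3.9
```

Run:
```python
from h import *
im,P=sbox(45,110,'side');jars();s=telemetry.read_state();print(s['eef_pos'],s['tool_rot'],s['force'],s['qpos'][5])
cv2.imwrite('pics/s4.png',cv2.resize(im[150:350,200:400],None,fx=3,fy=3))
```

```text
box [array([635.6, 141.7]), array([101.2,  88.5]), np.float64(89.1)] 1012 [(array([638., 138.,  20.]), 0.79)]
jar ((688.6668090820312, 211.66268920898438), 23.726858139038086) 114.5120242485425
jar ((693.1947631835938, 66.07808685302734), 22.213014602661133) 114.65382416314628
[583.77881841 140.36611586  46.47727775] [3.13758328 0.18278534 3.11591031] [-3.80964032 -0.1398253   1.18884648] 0.24358215863727153
```

View pics/s4.png

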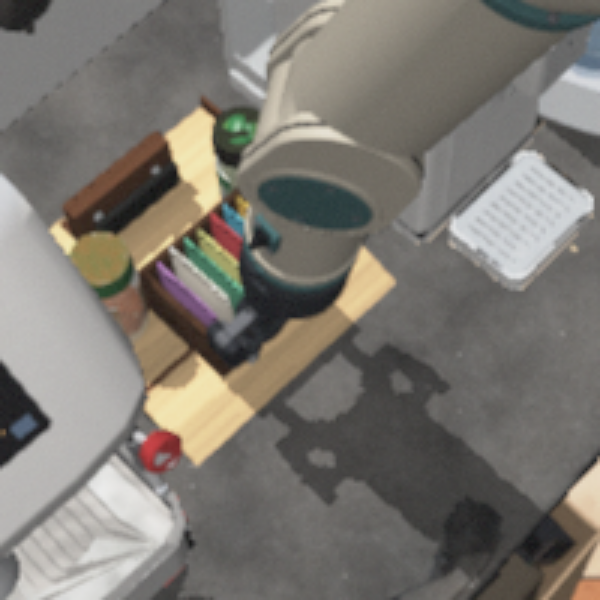

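Both jars are upright and spreading, and the box is entering between them. I'll keep pushing.

>>> move_arm --pt "0 0 0 0.004 -0.0001 0 0.06" --pt "0 0 0 0.004 -0.0001 0 0.06" --pt "0 0 0 0.004 -0.0001 0 0.06" --pt "0 0 0 0.004 -0.0001 0 0.06" --pt "0 0 0 0.004 -0.0001 0 0.06"

```text
clock: 14.7
eef_pos: [604.3, 139.9, 46.5]
tool_rot: [3.137, 0.183, 3.116]
force: [-2.5, -0.6, -0.7]
width: 59.8
gripper_force: 1.4
```

Run:
```python
from h import *
im,P=sbox(45,110,'side');jars();s=telemetry.read_state();print(s['eef_pos'],s['tool_rot'],s['force'],s['qpos'][5])
```

```text
box [array([657.4, 143. ]), array([97.4, 88.5]), np.float64(88.8)] 908 [(array([657., 135.,  15.]), 0.73)]
jar ((697.084716796875, 213.36819458007812), 23.924036026000977) 114.38769599219955
jar ((715.5218505859375, 63.093379974365234), 15.308762550354004) 115.74793472058039
[604.45114424 139.93131479  46.86031994] [3.13715486 0.18411659 3.11571618] [-0.62553764 -0.07712485 -0.6730754 ] 0.2815442678519004
```

>>> move_arm --pt "0 0 0 0.004 -0.0001 -0.001 0.06" --pt "0 0 0 0.004 -0.0001 -0.001 0.06" --pt "0 0 0 0.004 -0.0001 -0.001 0.06" --pt "0 0 0 0.004 -0.0001 -0.001 0.06" --pt "0 0 0 0.004 -0.0001 -0.001 0.06"

```text
clock: 15.5
eef_pos: [622.5, 139.6, 41.8]
tool_rot: [3.138, 0.181, 3.116]
force: [-2.7, -0.1, -0.0]
width: 59.8
gripper_force: 0.8
```

Run:
```python
from h import *
im,P=sbox(45,110,'side');jars();s=telemetry.read_state();print(s['eef_pos'],s['tool_rot'],s['force'],s['qpos'][5])
k=P[(P[...,2]>52)&(P[...,2]<66)&(P[...,0]>700)&(P[...,0]<790)&(abs(P[...,1]-137)<45)];print(np.percentile(k[:,0],[1,5,20,50,99]))
print([(w('side',x['location']).round(),x['confidence']) for x in finder.pinpoint('side','buffer_face')[:1]])
cv2.imwrite('pics/s5.png',cv2.resize(im[150:350,200:400],None,fx=3,fy=3))
```

```text
box [array([679.4, 167.4]), array([ 69.7, 161. ]), np.float64(45.4)] 889 [(array([674., 133.,  14.]), 0.85)]
jar ((696.3033447265625, 213.54605102539062), 23.407249450683594) 114.40827966974868
[623.74487926 139.46104603  41.52256453] [3.13746596 0.18279853 3.11599049] [-0.98288377  0.04819127 -0.81164023] 0.3104829673637115
[702.65549446 712.02646533 736.58006586 755.69612936 771.54594923]
[(array([737., 142.,  38.]), 0.64)]
```

View pics/s5.png

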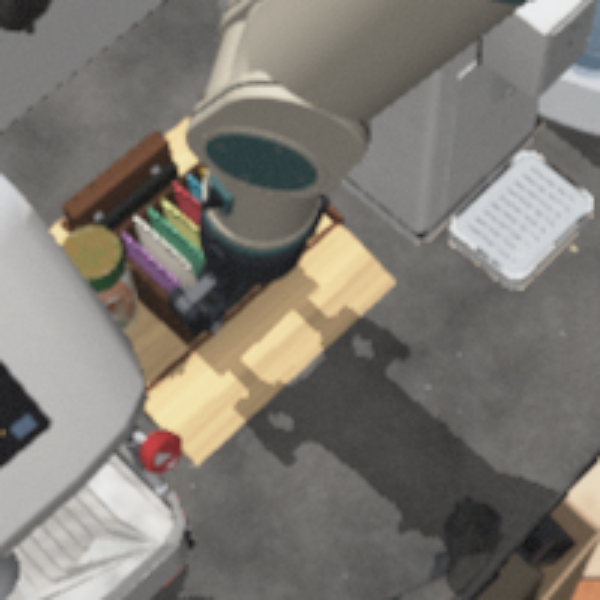

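The box is nearly at the buffer and the left jar is standing; the arm hides the green one. I'll creep forward and watch the force.

>>> move_arm --pt "0 0 0 0.0025 0 0 0.06" --pt "0 0 0 0.0025 -0.0001 0 0.06" --pt "0 0 0 0.002 0 0 0.06" --pt "0 0 0 0.0015 0 0 0.06" --pt "0 0 0 0 0 0 0.06"

```text
clock: 16.3
eef_pos: [632.6, 139.3, 41.6]
tool_rot: [3.137, 0.183, 3.116]
force: [-1.6, 0.3, -1.2]
width: 60.1
gripper_force: 0.6
```

>>> move_arm --pt "0 0 0 0.001 0 0 0.06" --pt "0 0 0 0.001 0 0 0.06" --pt "0 0 0 0.001 0 0 0.06"

```text
clock: 16.6
eef_pos: [635.2, 139.2, 41.6]
tool_rot: [3.138, 0.183, 3.116]
force: [-1.9, -1.5, -1.9]
width: 60.0
gripper_force: 1.0
```

>>> move_arm --pt "0 0 0 0.001 0 0 0.06" --pt "0 0 0 0.001 0 0 0.06" --pt "0 0 0 0.001 0 0 0.06"

```text
clock: 16.9
eef_pos: [638.4, 139.3, 41.6]
tool_rot: [3.137, 0.183, 3.116]
force: [-2.1, -0.9, -0.6]
width: 60.1
gripper_force: 1.0
```

>>> move_arm --pt "0 0 0 0.001 0 0 0.06" --pt "0 0 0 0.001 0 0 0.06"

```text
clock: 17.1
eef_pos: [639.7, 139.3, 41.4]
tool_rot: [3.138, 0.181, 3.116]
force: [-4.3, 0.4, -1.2]
width: 60.0
gripper_force: 1.9
```

Force is rising, so contact is starting.

>>> move_arm --pt "0 0 0 0.001 0 0 0.06" --pt "0 0 0 0 0 0 0.06"

```text
clock: 17.3
eef_pos: [640.2, 139.2, 41.1]
tool_rot: [3.138, 0.181, 3.116]
force: [-5.6, 0.0, -1.1]
width: 59.9
gripper_force: 2.5
```

>>> move_arm --pt "0 0 0 0.001 0 0 0.06" --pt "0 0 0 0 0 0 0.06"

```text
clock: 17.5
eef_pos: [640.6, 139.2, 40.9]
tool_rot: [3.138, 0.179, 3.116]
force: [-7.4, -0.8, -1.3]
width: 59.9
gripper_force: 3.0
```

>>> move_arm --pt "0 0 0 0.0015 0 0 0.06" --pt "0 0 0 0.001 0 0 0.06" --pt "0 0 0 0 0 0 0.06"

```text
clock: 17.8
eef_pos: [641.2, 139.0, 40.2]
tool_rot: [3.139, 0.176, 3.117]
force: [-8.4, -0.6, -1.0]
width: 60.1
gripper_force: 4.4
```

>>> move_arm --pt "0 0 0 0.0015 0 0 0.06" --pt "0 0 0 0.0005 0 0 0.06" --pt "0 0 0 0 0 0 0.06"

```text
clock: 18.1
eef_pos: [641.5, 139.1, 39.6]
tool_rot: [3.14, 0.173, 3.117]
force: [-10.7, -0.2, -0.7]
width: 60.2
gripper_force: 5.7
```

Run:
```python
from h import *
im,P=sbox(45,72,'side');jars();s=telemetry.read_state();print(s['eef_pos'],s['tool_rot'],s['force'])
im2,_=eyes.get_image('top')
cv2.imwrite('pics/s6.png',np.hstack([cv2.resize(im[170:320,200:330],None,fx=3,fy=3),cv2.resize(im2[150:300,220:350],None,fx=3,fy=3)]))
```

```text
box [array([710.5, 161. ]), array([ 64.5, 130.8]), np.float64(46.3)] 419 [(array([700., 133.,   9.]), 0.92)]
jar ((696.3513793945312, 212.56173706054688), 22.78888511657715) 114.53987442691947
[641.54319164 139.08632867  39.60756108] [3.13995096 0.17291331 3.11692637] [-10.68056047  -0.21647485  -1.13612411]
```

View pics/s6.png

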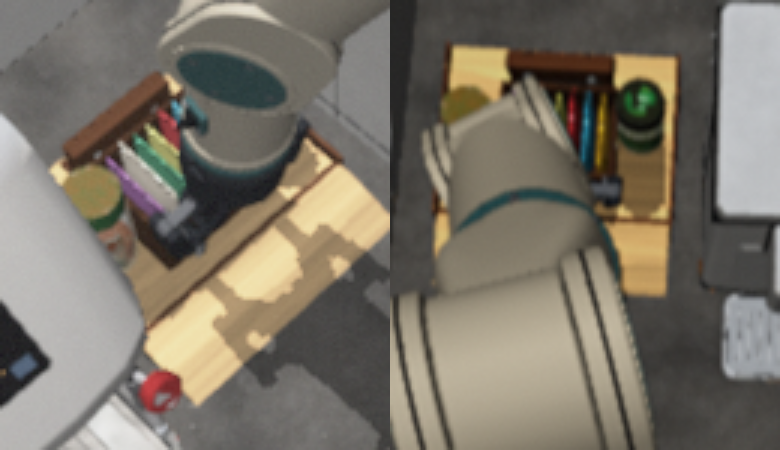

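The box is flat against the buffer with both jars upright, one on each side. I'll press to about 14 N and hold.

>>> move_arm --pt "0 0 0 0.0015 0 0 0.06" --pt "0 0 0 0.001 0 0 0.06" --pt "0 0 0 0.0005 0 0 0.06" --pt "0 0 0 0 0 0 0.06" --pt "0 0 0 0 0 0 0.06"

```text
clock: 18.95
eef_pos: [641.9, 139.0, 39.0]
tool_rot: [3.141, 0.168, 3.117]
force: [-17.2, 0.4, 2.6]
width: 59.9
gripper_force: 8.3
```

>>> move_arm --pt "0 0 0 0 0 0 0.06" --pt "0 0 0 0 0 0 0.06" --pt "0 0 0 0 0 0 0.06" --pt "0 0 0 0 0 0 0.06" --pt "0 0 0 0 0 0 0.06"

```text
clock: 19.45
eef_pos: [641.9, 139.0, 39.0]
tool_rot: [3.141, 0.168, 3.117]
force: [-16.8, -0.8, 3.0]
width: 59.8
gripper_force: 8.3
```

Pressed at about 17 N for over 0.5 s. Now I release gently, back off and clear the view.

>>> move_arm --pt "0 0 0 -0.003 0 0 0.06" --pt "0 0 0 -0.004 0 0 0.06" --pt "0 0 0 -0.006 0 0 0.06" --pt "0 0 0 -0.02 0 0.01 0.06" --pt "0 0 0 -0.03 0 0.03 0.06"

```text
clock: 19.95
eef_pos: [588.4, 139.4, 81.1]
tool_rot: [3.137, 0.185, 3.115]
force: [-0.4, 0.3, 0.9]
width: 60.4
gripper_force: 0.0
```

>>> move_arm --pt "0 0 0 -0.02 0 0.045 0.06" --pt "0 4 0 -0.02 0 0.045 0.06" --pt "0 4 0 -0.03 0 0.03 0.06" --pt "0 2 0 -0.03 0 0.02 0.06" --pt "0 0 0 -0.02 0 0.02 0.06"

```text
clock: 20.45
eef_pos: [468.6, 139.9, 244.2]
tool_rot: [3.139, 0.014, 3.115]
force: [-0.3, 0.6, -0.4]
width: 60.1
gripper_force: 0.0
```

Run:
```python
from h import *
im,P=sbox(45,92,'side');jars()
for n in('tea_box','buffer_face','spice_jar_1'):print(n,[(w('side',x['location']).round(),x['confidence']) for x in finder.pinpoint('side',n)[:3]])
print(telemetry.read_state()['eef_pos'])
cv2.imwrite('pics/s7.png',cv2.resize(im[160:330,200:370],None,fx=3.5,fy=3.5))
```

```text
box [array([698. , 135.8]), array([109.4, 103.7]), np.float64(87.6)] 1659 [(array([694., 134.,   7.]), 0.68)]
jar ((708.518798828125, 61.0677490234375), 23.749895095825195) 113.06735292424086
tea_box [(array([698., 136.,   9.]), 0.81)]
buffer_face []
spice_jar_1 [(array([709.,  60.,  10.]), 0.86), (array([697., 213.,   9.]), 0.83)]
[467.46049953 139.29573799 240.84977735]
```

View pics/s7.png

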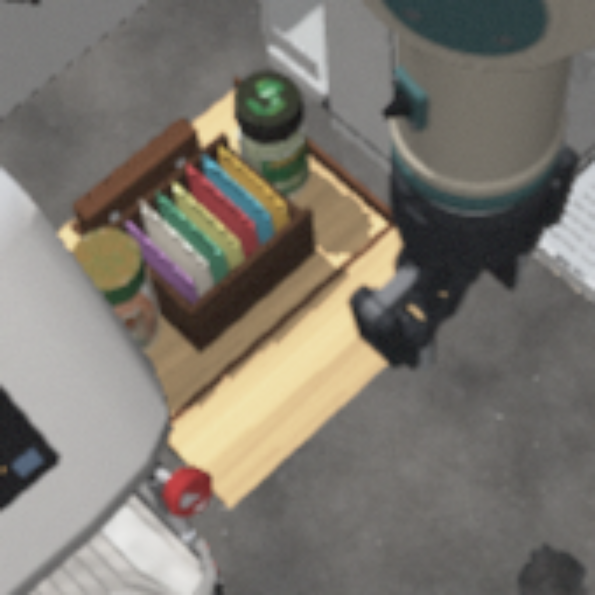

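The box lies flat and square against the buffer, released and behind the lip, with both jars upright beside it at about (105,290) and (270,130) in the crop.

```bash
python3 -c "
from cell import ctrl
print(ctrl.finish_job())"
```

```text
the job is handed in; nothing more can be done
None
```

The tea box is on the stand, flat behind the lip and released, after a press of about 17 N (wrist reading) for over half a second; both jars are upright, one on each side, and the job is handed in (no verdict was returned).

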